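# Stack the parts canisters by weight

## Robot

A 6-joint arm with a two-finger parallel gripper is mounted at the origin on the work surface. World frame = base frame: x ahead of the robot, y to its left, z up, the work surface at z = 0. Lengths are in mm, angles in rad, forces in N, time in s.
With the tool pointing down it reaches from about 300 to 875 mm from the base axis. Payload 6.4 kg.
Tool frame: the origin (TCP) lies on the centre line of the jaws, within the pads' length; the fingertips stand 11 mm ahead of it and the grasp point (between the pads) lies 8 mm behind it (env.tcp_to_tips is the z of the fingertips in the tool frame, in mm); z points along the fingers, y is the line along which they close (so a half turn about z gives the same grasp; the last joint's range is limited). The gripper opens to 88 mm and grips with 3 to 60 N. Pads are 18 mm wide; open, the fingers measure 123 mm over their backs; the gripper's body (75 mm by 187 mm) begins 45 mm behind the grasp point.
Start: joints at [-1.541, 0.181, 1.607, -0, 1.354, -0.206], TCP at [134.347, -559.099, 249.714] pointing down, gripper open.
Joint ranges: [-2.99, 2.99], [-0.89, 2.07], [0.3, 2.58], [-1.14, 4.28], [0, 2.63], [-3.12, 3.12]. Speed limits (rad/s): [2.57, 2.57, 3.01, 3.14, 3.14, 3.14].

## Interface

Orientations are given as [roll, pitch, yaw] about the fixed x, y, z axes, in that order (R = Rz(yaw) Ry(pitch) Rx(roll)).
In Python, from rig import env gives the robot as it stands.
- The arm moves only by the tool move_arm, never from a script. Its argument "series" is a list of rows, each an object with "rot": the turn, a rotation vector about the tool's x, y, z normalised to -1 to 1, where 1 is 5 degrees, a list of three; "delta_pos": the shift along the tool's x, y, z normalised to -1 to 1, where 1 is 0.02 m, a list of three; "gripper": the opening, from 0 (shut) to 1 (fully open). A call has 1 to 10 rows; each row shifts and turns the commanded pose from where the row before left it, along the tool's axes as they then stand; what a row does not reach is not made up. A row lasts 1/12 s, in which the tool goes at most 41.7 mm and 7.16 degrees, less where a joint would pass 70% of its speed; a pose out of reach is approached as far as the arm can. A call with a number of a shift or a turn outside -1 to 1 is refused whole. A call with a gripper value outside its range is refused whole. The fingers move at their own pace and stop on an object; the grip force is fixed at half the most. Time passes only in rows, so rows that do not move let the fingers close. It gives the time, the measured TCP pose, the force, the opening and the grip force at its end, in the units of the state.
- env.sense(): the state, without advancing time (a new reading comes with each control period).
- env.snapshot(name): name is "side" or "top" or "wrist"; returns the picture (384x512x3 uint8, blue, green, red); there is no depth.
- env.camera_info(name): a dict with "K" (3x3 intrinsics, pixels), "R" (3x3) and "t" (3): a world point X has camera coordinates R X + t. Camera axes: x right, y down, z forward; pixel columns grow to the right and rows downward; lengths in mm; the calibration is good to about 2 mm. A picture is of the moment at which its call begins: read the wrist's pose just before it. camera_info takes no time and is no camera call; for the wrist camera it gives the pose at the moment of the call.
- env.sign_off(): hands the job in; it is judged then, once.
The state is a dict: "time_s": time; "q": joint angles; "joint_velocities": joint speeds; "tau": joint torques, N m; "eef_pos": TCP position; "eef_rot": TCP orientation; "ft_force": force on the tool from outside, world axes, zero at the start; "wrist_torque": the same for the moment, N m; "grip_width": finger opening in mm; "gripper_force": force on a finger pad.
Only numpy, scipy, OpenCV 4.12 (cv2) and the standard library are available. Lean on these libraries where they do the work, as an engineer would, in place of code of your own. Each camera call takes 0.05 s, during which the arm holds its last target. There are 200 camera calls.

## Task

The three parts canisters in the sloping chutes look alike, but one is full, one half full and one empty: feel which is which by lifting them. Lay the full one in the cradle's left groove (the robot's left) and the half-full one in its right groove, square and about centred lengthwise, then saddle the empty one on top in the gap between them. Leave everything else on the bench where it is.

Things in the scene. Friction and masses are not known exactly. Their poses are not given: they have to be found in the camera images.
- can_a: First of three loose canisters that look alike: aluminium barrel 54 mm across, black cap 60 mm across and 20 mm long at each end, 120 mm long. Origin at its centre, x along its length. Starts in chute_a, sloping 26 degrees. One is full (0.9 kg), one half full (0.4 kg), one empty (0.1 kg), each time others; the weight sits in the middle.
- chute_a: First of three like, fixed, sloping chutes: white foot 130 x 66 mm, two 8 mm steel rails climbing at 26 degrees towards its +x (away from the robot), end stop 50 mm wide at the low end. Origin on the bench under the foot's middle; the canister in it has its centre 92 mm above. Turned up to 0.3 rad either way.
- can_b: Second of three loose canisters that look alike: aluminium barrel 54 mm across, black cap 60 mm across and 20 mm long at each end, 120 mm long. Origin at its centre, x along its length. Starts in chute_b, sloping 26 degrees. One is full (0.9 kg), one half full (0.4 kg), one empty (0.1 kg), each time others; the weight sits in the middle.
- chute_b: Second of three like, fixed, sloping chutes: white foot 130 x 66 mm, two 8 mm steel rails climbing at 26 degrees towards its +x (away from the robot), end stop 50 mm wide at the low end. Origin on the bench under the foot's middle; the canister in it has its centre 92 mm above. Turned up to 0.3 rad either way.
- can_c: Third of three loose canisters that look alike: aluminium barrel 54 mm across, black cap 60 mm across and 20 mm long at each end, 120 mm long. Origin at its centre, x along its length. Starts in chute_c, sloping 26 degrees. One is full (0.9 kg), one half full (0.4 kg), one empty (0.1 kg), each time others; the weight sits in the middle.
- chute_c: Third of three like, fixed, sloping chutes: white foot 130 x 66 mm, two 8 mm steel rails climbing at 26 degrees towards its +x (away from the robot), end stop 50 mm wide at the low end. Origin on the bench under the foot's middle; the canister in it has its centre 92 mm above. Turned up to 0.3 rad either way.
- cradle: Fixed cradle: white foot 126 x 160 mm with two open grooves along its x, 82 mm apart, each two 8 mm steel rails 24 mm apart, rail tops 32 mm above the bench; left groove on its +y side (the robot's left). Origin on the bench under its middle, x away from the robot, turned up to 0.3 rad either way.
- seat_left (a point): Where the centre of a canister lies when it rests in the cradle's left groove, 60 mm above the bench; axes as the cradle's, canister along x.
- seat_right (a point): The same for the right groove, 82 mm from the left one.
- seat_top (a point): Where the centre of the third canister lies when it is saddled in the gap between the two lower ones, 104 mm above the bench (44 mm above their centres).
- phone: Opened phone lying between the stations, 146 x 71 x 8 mm, origin under its middle. Leave alone.
- flask: White plastic flask, 42 mm in diameter, 105 mm tall, origin under its middle. Leave alone.
- jar: Small amber jar, 52 mm in diameter, 60 mm tall, origin under its middle. Leave alone.
- driver: Grey screwdriver lying on the bench, 170 mm long. Leave alone.
- pry_tool: Flat steel pry tool lying on the bench, 120 x 20 x 4 mm. Leave alone.
- tin: Plain steel tin at the back, 72 mm in diameter, 85 mm tall, origin under its middle. Leave alone.
Not all that is in view belongs to the job. What is shaped like the can_c but turquoise is not meant.

How it is judged:
By the outcome, as a careful person would: the job done as asked, in the order asked, and still so for the second after the job is handed in, with the robot touching nothing.
It also fails if it takes over 72 s, if anything falls off the work surface, if the arm or the gripper's body presses on something with over 40 N, if the wrist force passes 120 N, or if a joint passes its speed limit or range.

## Working session

There is one attempt and no reset: what is moved stays moved. The work goes in short steps, Python scripts to look and compute and a tool call to move; the robot and the scene stay as the last step left them, time stands still between calls to the robot, and variables do not carry over. Pictures are saved under pics/ and viewed, at most 12 in all, crops included, and the job is handed in when it is done.

Besides the shell and the picture viewer there is one more tool, called after "Request:" by a JSON object that holds its "name" and its "arguments", one argument or row to a line. move_arm: Moves the arm, as the interface text tells. Its arguments: {"type":"object","properties":{"series":{"type":"array"}},"required":["series"]}

```bash
ls; mkdir -p pics; python3 - <<'E'
from rig import env
import cv2,numpy as np
for n in ("top","side"):
    im=env.snapshot(n); cv2.imwrite(f"pics/{n}0.png",im)
    c=env.camera_info(n); print(n,np.round(c["K"],1).tolist(),np.round(c["R"],3).tolist(),np.round(c["t"],1).tolist())
s=env.sense(); print(s)
E
```

```text
pics
top [[385.2, 0.0, 265.3], [0.0, 385.2, 193.7], [0.0, 0.0, 1.0]] [[0.016, -1.0, 0.007], [-0.985, -0.017, -0.172], [0.172, -0.004, -0.985]] [-1.1, 558.2, 1135.9]
side [[372.5, 0.0, 247.8], [0.0, 372.5, 196.5], [0.0, 0.0, 1.0]] [[-0.955, -0.296, 0.012], [-0.229, 0.714, -0.661], [0.187, -0.634, -0.75]] [508.7, 164.9, 1092.2]
{'time_s': 0.1, 'q': array([-1.54131918e+00,  1.81448520e-01,  1.60789366e+00, -2.81899483e-05,
        1.35382374e+00, -2.06308917e-01]), 'joint_velocities': array([ 6.47322513e-04, -4.18106318e-04, -1.23104927e-03,  7.26749773e-05,
       -5.07892161e-04,  1.79743956e-03]), 'tau': array([ 6.30885716e-04, -4.34819555e+01, -3.42695045e+01,  7.03834346e-02,
        3.40979733e-02, -3.93670871e-05]), 'eef_pos': array([ 134.31395424, -558.6111861 ,  248.91741389]), 'eef_rot': array([-3.14004711e+00, -2.95345869e-04,  2.35791922e-01]), 'ft_force': array([-0.20773119,  0.0618699 ,  0.1404431 ]), 'wrist_torque': array([-0.01784764,  0.08509496,  0.00796729]), 'gripper_force': 0.0, 'grip_width': 88.20127951090396}
```

View pics/top0.png

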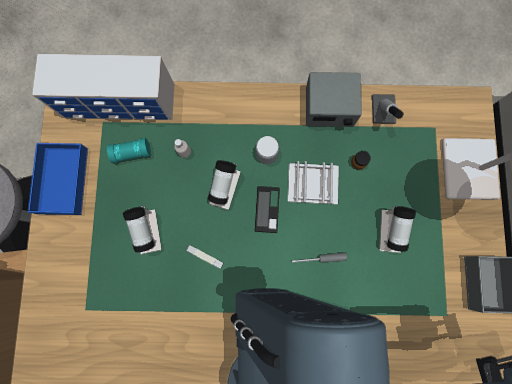

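View pics/side0.png

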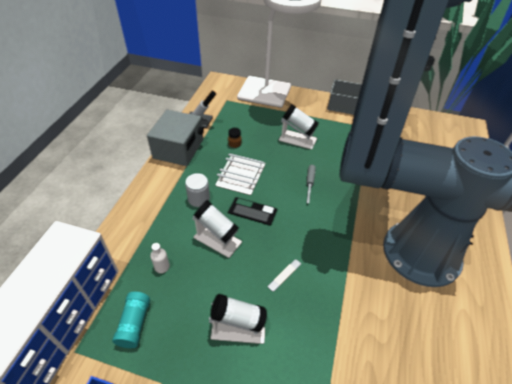

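The top view shows canisters at about (139,229), (223,184) and (400,229), and the cradle at (314,183). The turquoise decoy is at (128,150). The side view agrees with this.

```bash
cat > h.py <<'E'
import numpy as np,cv2
from rig import env
from scipy.spatial.transform import Rotation as Ro
def cast(c,uv,z):
    d=c["R"].T@np.linalg.inv(c["K"])@np.array([uv[0],uv[1],1.]); o=-c["R"].T@c["t"]
    return o+d*(z-o[2])/d[2]
def proj(c,X):
    p=c["K"]@(c["R"]@np.asarray(X,float)+c["t"]); return p[:2]/p[2]
E
python3 - <<'E'
from h import *
im=cv2.imread("pics/top0.png"); c=env.camera_info("top")
g=im.max(2)
for n,(u,v) in dict(can1=(139,229),can2=(223,184),can3=(400,229)).items():
    m=np.zeros(g.shape,np.uint8); m[v-32:v+32,u-25:u+25]=1
    dk=((g<42)&(m>0)).astype(np.uint8)
    k,l,st,ce=cv2.connectedComponentsWithStats(dk)
    o=[(int(st[i,4]),*np.round(ce[i],1)) for i in range(1,k) if st[i,4]>25]
    print(n,o)
    o=sorted(o,key=lambda a:-a[0])[:2]; o.sort(key=lambda a:a[2])
    if len(o)==2:
        hi=cast(c,o[0][1:],114);lo=cast(c,o[1][1:],70);d=hi-lo
        print(np.round(hi),np.round(lo),np.round((hi+lo)/2),np.linalg.norm(d[:2]),np.arctan2(d[1],d[0]))
def crop(u,v,r=32):return cv2.resize(im[v-r:v+r,u-r:u+r],(380,290) if 0 else (290,290),interpolation=cv2.INTER_CUBIC)
cv2.imwrite("pics/mos.png",np.vstack([np.hstack([crop(139,229),crop(223,184)]),np.hstack([crop(400,229),crop(314,183)])]))
E
```

```text
can1 [(203, np.float64(133.6), np.float64(213.3)), (108, np.float64(144.1), np.float64(247.0))]
[483. 385. 114.] [389. 362.  70.] [436. 374.  92.] 96.78484081098739 0.2432627949492129
can2 [(182, np.float64(225.1), np.float64(166.5)), (95, np.float64(216.5), np.float64(199.8))]
[626. 128. 114.] [533. 155.  70.] [579. 141.  92.] 96.31933393536902 -0.28387699587960913
can3 [(208, np.float64(404.1), np.float64(212.4)), (111, np.float64(396.7), np.float64(246.5))]
[ 499. -393.  114.] [ 403. -382.   70.] [ 451. -388.   92.] 96.6390312325253 -0.10806290253893124
```

View pics/mos.png

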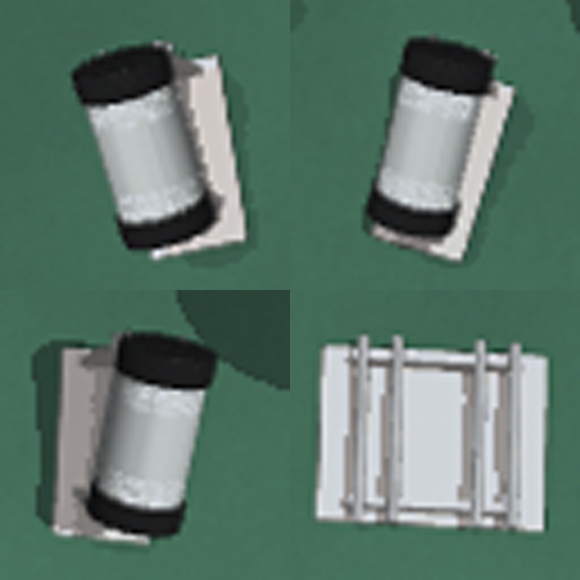

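The mosaic shows the three canisters sloping with the high cap away from the robot, and the cradle rails running nearly along x. I'll plan the approach to the canister nearest the tool, can3.

```bash
cat >> h.py <<'E'
def pose():
    s=env.sense(); return s["eef_pos"],Ro.from_euler("xyz",s["eef_rot"]).as_matrix(),s
def Rt(yaw,tilt):  # tool x along can axis (uphill), tilt in deg
    return Ro.from_euler("z",yaw).as_matrix()@Ro.from_euler("y",-np.radians(tilt)).as_matrix()@np.diag([1,-1,-1.])
def plan(T,R2,from_=None):
    p,R,_=pose() if from_ is None else (*from_,0)
    rv=np.degrees(Ro.from_matrix(R.T@R2).as_rotvec())/5
    d=R2.T@(np.asarray(T)-p)/20
    print("rot units",np.round(rv,2),"then shift units",np.round(d,2),"shift in old axes",np.round(R.T@(np.asarray(T)-p)/20,2))
E
python3 - <<'E'
from h import *
R2=Rt(-.108,26); C=np.array([451,-388,92.])
print(R2.round(2)); plan(C-130*R2[:,2],R2)
E
```

```text
[[ 0.89 -0.11  0.44]
 [-0.1  -0.99 -0.05]
 [ 0.44  0.   -0.9 ]]
rot units [-0.91  5.15  3.87] then shift units [  9.88 -10.19   7.05] shift in old axes [14.71 -5.55  2.02]
```

Request:
{"name": "move_arm", "arguments": {
  "series": [
    {"rot": [-0.11,0.64,0.48],"delta_pos": [0,0,0],"gripper": 1},
    {"rot": [-0.11,0.64,0.48],"delta_pos": [0,0,0],"gripper": 1},
    {"rot": [-0.11,0.64,0.48],"delta_pos": [0,0,0],"gripper": 1},
    {"rot": [-0.11,0.64,0.48],"delta_pos": [0,0,0],"gripper": 1},
    {"rot": [-0.11,0.64,0.48],"delta_pos": [0,0,0],"gripper": 1},
    {"rot": [-0.11,0.64,0.48],"delta_pos": [0,0,0],"gripper": 1},
    {"rot": [-0.11,0.64,0.48],"delta_pos": [0,0,0],"gripper": 1},
    {"rot": [-0.11,0.64,0.48],"delta_pos": [0,0,0],"gripper": 1}
  ]
}}

```text
time_s: 0.77
eef_pos: [134.3, -559.0, 249.5]
eef_rot: [-3.141, -0.454, -0.108]
ft_force: [-0.2, -0.3, 0.6]
grip_width: 87.8
gripper_force: 0.0
```

Request:
{"name": "move_arm", "arguments": {
  "series": [
    {"rot": [0,0,0],"delta_pos": [1,-1,0.7],"gripper": 1},
    {"rot": [0,0,0],"delta_pos": [1,-1,0.7],"gripper": 1},
    {"rot": [0,0,0],"delta_pos": [1,-1,0.7],"gripper": 1},
    {"rot": [0,0,0],"delta_pos": [1,-1,0.7],"gripper": 1},
    {"rot": [0,0,0],"delta_pos": [1,-1,0.7],"gripper": 1},
    {"rot": [0,0,0],"delta_pos": [1,-1,0.7],"gripper": 1},
    {"rot": [0,0,0],"delta_pos": [1,-1,0.7],"gripper": 1},
    {"rot": [0,0,0],"delta_pos": [1,-1,0.7],"gripper": 1},
    {"rot": [0,0,0],"delta_pos": [1,-1,0.7],"gripper": 1},
    {"rot": [0,0,0],"delta_pos": [0.8,-1,0.7],"gripper": 1}
  ]
}}

```text
time_s: 1.6
eef_pos: [392.8, -384.0, 209.2]
eef_rot: [3.141, -0.452, -0.105]
ft_force: [-0.2, 0.0, -1.2]
grip_width: 88.0
gripper_force: 0.0
```

```bash
python3 - <<'E'
from h import *
R2=Rt(-.108,26); C=np.array([451,-388,92.])
p,R,s=pose(); print(p,s["time_s"]); plan(C,R2)
c=env.camera_info("wrist"); im=env.snapshot("wrist"); cv2.imwrite("pics/w3.png",im)
print(c["K"].round(1).tolist(), proj(c,C), [proj(c,C+e*60*R2[:,0]).round() for e in(-1,-.667,.667,1)])
E
```

```text
[ 392.75858585 -383.99475366  209.16223364] 1.6
rot units [-0.01  0.03  0.03] then shift units [ 0.05 -0.11  6.54] shift in old axes [ 0.07 -0.11  6.54]
[[332.9, 0.0, 253.1], [0.0, 332.9, 198.0], [0.0, 0.0, 1.0]] [250.35083682 188.45279318] [array([250., 253.]), array([250., 232.]), array([250., 140.]), array([250., 115.])]
```

View pics/w3.png

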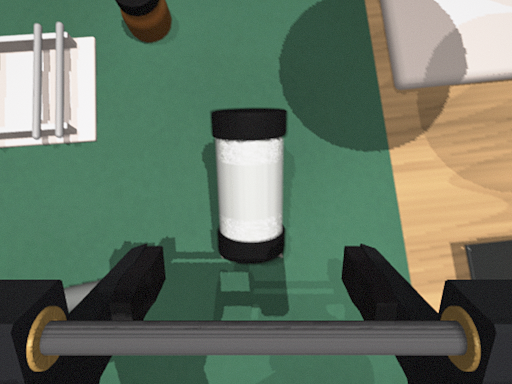

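The wrist view shows the canister straight along the tool x axis, between (249,109) and (249,262). Its centre is near (249,185), within a few mm of the estimate. I'll grasp it and lift to weigh.

Request:
{"name": "move_arm", "arguments": {
  "series": [
    {"rot": [0,0,0],"delta_pos": [0.0,0,1],"gripper": 1},
    {"rot": [0,0,0],"delta_pos": [0.1,-0.1,1],"gripper": 1},
    {"rot": [0,0,0],"delta_pos": [0,0,1],"gripper": 1},
    {"rot": [0,0,0],"delta_pos": [0,0,1],"gripper": 1},
    {"rot": [0,0,0],"delta_pos": [0,0,1],"gripper": 1},
    {"rot": [0,0,0],"delta_pos": [0,0,1],"gripper": 1},
    {"rot": [0,0,0],"delta_pos": [0,0,0.5],"gripper": 1},
    {"rot": [0,0,0],"delta_pos": [0,0,0],"gripper": 0},
    {"rot": [0,0,0],"delta_pos": [0,0,0],"gripper": 0},
    {"rot": [0,0,0],"delta_pos": [0,0,0],"gripper": 0}
  ]
}}

```text
time_s: 2.48
eef_pos: [449.8, -389.8, 94.0]
eef_rot: [3.141, -0.452, -0.105]
ft_force: [-0.1, -0.4, -0.7]
grip_width: 70.1
gripper_force: 0.0
```

Request:
{"name": "move_arm", "arguments": {
  "series": [
    {"rot": [0,0,0],"delta_pos": [0,0,0],"gripper": 0},
    {"rot": [0,0,0],"delta_pos": [0,0,0],"gripper": 0},
    {"rot": [0,0,0],"delta_pos": [0,0,0],"gripper": 0}
  ]
}}

```text
time_s: 2.73
eef_pos: [450.0, -388.4, 94.0]
eef_rot: [-3.14, -0.452, -0.105]
ft_force: [-2.4, 2.4, 6.6]
grip_width: 51.6
gripper_force: 29.9
```

Request:
{"name": "move_arm", "arguments": {
  "series": [
    {"rot": [0,0,0],"delta_pos": [0,0,-0.4],"gripper": 0},
    {"rot": [0,0,0],"delta_pos": [0,0,-0.6],"gripper": 0},
    {"rot": [0,0,0],"delta_pos": [0,0,-0.6],"gripper": 0},
    {"rot": [0,0,0],"delta_pos": [0,0,-0.4],"gripper": 0},
    {"rot": [0,0,0],"delta_pos": [0,0,0],"gripper": 0},
    {"rot": [0,0,0],"delta_pos": [0,0,0],"gripper": 0},
    {"rot": [0,0,0],"delta_pos": [0,0,0],"gripper": 0}
  ]
}}

```text
time_s: 3.32
eef_pos: [432.4, -387.4, 128.9]
eef_rot: [-3.141, -0.451, -0.105]
ft_force: [0.4, -0.1, -0.8]
grip_width: 51.6
gripper_force: 29.9
```

```bash
python3 - <<'E'
from h import *
p,R,s=pose(); print(p,s["ft_force"],s["wrist_torque"],s["grip_width"])
im=env.snapshot("wrist"); cv2.imwrite("pics/w3b.png",im)
c=env.camera_info("wrist")
print([proj(c,p+R@np.array([x,0,0])).round() for x in(-60,-40,0,40,60)], (R.T@(-c["R"].T@c["t"]-p)).round(), (R.T@c["R"].T).round(2).tolist())
E
```

```text
[ 432.35511379 -387.35196746  128.90203431] [ 0.36712224 -0.08146918 -0.79422631] [0.05518668 0.2527356  0.00074789] 51.56817921594043
[array([253., 374.]), array([253., 343.]), array([253., 273.]), array([253., 190.]), array([253., 142.])] [  81.    0. -135.] [[0.0, -0.95, -0.31], [1.0, 0.0, -0.0], [0.0, -0.31, 0.95]]
```

View pics/w3b.png

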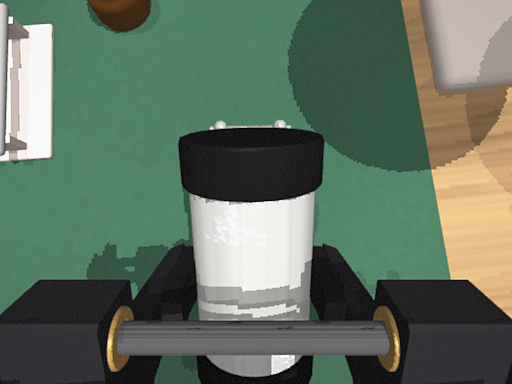

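The canister is held level in the jaws and its centre sits within about 1 mm of the TCP (cap junction at row ~192, expected 190). The wrist force is about 0.8 N, so can3 is the empty one. I'll put it back, then go to can2.

Request:
{"name": "move_arm", "arguments": {
  "series": [
    {"rot": [0,0,0],"delta_pos": [0,0,0.6],"gripper": 0},
    {"rot": [0,0,0],"delta_pos": [0,0,0.6],"gripper": 0},
    {"rot": [0,0,0],"delta_pos": [0,0,0.5],"gripper": 0},
    {"rot": [0,0,0],"delta_pos": [0,0,0.3],"gripper": 0},
    {"rot": [0,0,0],"delta_pos": [0,0,0],"gripper": 0},
    {"rot": [0,0,0],"delta_pos": [0,0,0],"gripper": 1},
    {"rot": [0,0,0],"delta_pos": [0,0,0],"gripper": 1},
    {"rot": [0,0,0],"delta_pos": [0,0,0],"gripper": 1},
    {"rot": [0,0,0],"delta_pos": [0,0,0],"gripper": 1},
    {"rot": [0,0,0],"delta_pos": [0,0,0],"gripper": 1}
  ]
}}

```text
time_s: 4.2
eef_pos: [449.9, -389.4, 93.2]
eef_rot: [3.141, -0.451, -0.105]
ft_force: [-0.0, -0.1, -0.2]
grip_width: 82.9
gripper_force: 0.0
```

Request:
{"name": "move_arm", "arguments": {
  "series": [
    {"rot": [0,0,0],"delta_pos": [0,0,-1],"gripper": 1},
    {"rot": [0,0,0],"delta_pos": [0,0,-1],"gripper": 1},
    {"rot": [0,0,0],"delta_pos": [0,0,-1],"gripper": 1},
    {"rot": [0,0,0],"delta_pos": [0,0,-1],"gripper": 1},
    {"rot": [0,0,0],"delta_pos": [0,0,-1],"gripper": 1},
    {"rot": [0,0,0],"delta_pos": [0,0,-1],"gripper": 1},
    {"rot": [0,0,0],"delta_pos": [0,0,-1],"gripper": 1}
  ]
}}

```text
time_s: 4.78
eef_pos: [388.6, -382.7, 220.0]
eef_rot: [3.141, -0.451, -0.105]
ft_force: [0.4, 0.5, 0.8]
grip_width: 88.1
gripper_force: 0.0
```

```bash
python3 - <<'E'
from h import *
p,R,s=pose(); print(p,s["time_s"],s["grip_width"])
for n,C,y in(("can2",[579,141,92],-.284),("can1",[436,374,92],.243)):
    R2=Rt(y,26); print(n);plan(np.array(C)-130*R2[:,2],R2)
im=env.snapshot("wrist"); cv2.imwrite("pics/w3c.png",im)
c=env.camera_info("top")
# cradle rough: rail ends from the mosaic (scale 290/64), z=28
P=[cast(c,((a-290)*64/290+282,(b-290)*64/290+151),28) for a,b in((362,337),(359,515),(397,337),(392,515),(481,340),(475,518),(516,344),(513,525))]
print(np.round(P)); print(np.mean(P,0))
E
```

```text
[ 388.63036238 -382.71037488  220.0469975 ] 4.7833 88.0810781331169
can2
rot units [-0.89  0.03  1.84] then shift units [ -1.19 -27.8    0.04] shift in old axes [  3.28 -27.55   2.2 ]
can1
rot units [ 1.75  0.03 -3.59] then shift units [  7.44 -36.15   4.25] shift in old axes [ -4.11 -36.9   -1.38]
[[ 668.  -94.   28.]
 [ 541.  -92.   28.]
 [ 668. -119.   28.]
 [ 542. -115.   28.]
 [ 667. -177.   28.]
 [ 541. -172.   28.]
 [ 664. -202.   28.]
 [ 536. -198.   28.]]
[ 603.31774968 -146.10252828   28.        ]
```

View pics/w3c.png

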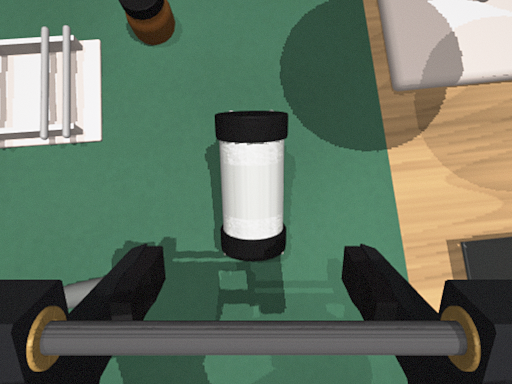

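The canister is back in its chute. I'm moving towards can2 and will stop midway for a wrist picture of the cradle.

Request:
{"name": "move_arm", "arguments": {
  "series": [
    {"rot": [0,0,0],"delta_pos": [0.1,-1,0],"gripper": 1},
    {"rot": [0,0,0],"delta_pos": [0.1,-1,0],"gripper": 1},
    {"rot": [0,0,0],"delta_pos": [0.1,-1,0],"gripper": 1},
    {"rot": [0,0,0],"delta_pos": [0.1,-1,0],"gripper": 1},
    {"rot": [0,0,0],"delta_pos": [0.1,-1,0],"gripper": 1},
    {"rot": [0,0,0],"delta_pos": [0.1,-1,0],"gripper": 1},
    {"rot": [0,0,0],"delta_pos": [0.1,-1,0],"gripper": 1},
    {"rot": [0,0,0],"delta_pos": [0.1,-1,0],"gripper": 1},
    {"rot": [0,0,0],"delta_pos": [0.1,-1,0],"gripper": 1},
    {"rot": [0,0,0],"delta_pos": [0.1,-1,0],"gripper": 1}
  ]
}}

```text
time_s: 5.67
eef_pos: [428.1, -184.9, 227.6]
eef_rot: [-3.141, -0.451, -0.106]
ft_force: [0.9, -0.0, -0.0]
grip_width: 88.3
gripper_force: 0.0
```

Request:
{"name": "move_arm", "arguments": {
  "series": [
    {"rot": [0,0,0],"delta_pos": [0.5,-0.8,0],"gripper": 1},
    {"rot": [0,0,0],"delta_pos": [0.5,-0.4,0],"gripper": 1},
    {"rot": [0,0,0],"delta_pos": [0,0,0],"gripper": 1},
    {"rot": [0,0,0],"delta_pos": [0,0,0],"gripper": 1}
  ]
}}

```text
time_s: 6.0
eef_pos: [448.7, -163.4, 236.5]
eef_rot: [3.141, -0.451, -0.103]
ft_force: [-0.4, -0.3, 0.4]
grip_width: 88.1
gripper_force: 0.0
```

```bash
python3 - <<'E'
from h import *
p,R,s=pose(); print(p,s["time_s"])
R2=Rt(-.284,26); plan(np.array([579,141,92])-130*R2[:,2],R2)
c=env.camera_info("wrist"); im=env.snapshot("wrist"); cv2.imwrite("pics/wc.png",im)
np.savez("wc.npz",**c)
for y in(15+82//2,-15): pass
C=np.array([603,-146,28]); a=-.03
for y in(53,29,-29,-53):
  print([proj(c,C+Ro.from_euler("z",a).as_matrix()@np.array([x,y,0])).round() for x in(-63,63)])
E
```

```text
[ 448.6629441  -163.44973553  236.47870665] 6.0
rot units [-0.9   0.03  1.87] then shift units [ -1.38 -16.44   0.87] shift in old axes [  1.3  -16.33   2.16]
[array([180., 178.]), array([175.,  72.])]
[array([201., 176.]), array([196.,  70.])]
[array([253., 173.]), array([245.,  67.])]
[array([275., 171.]), array([266.,  66.])]
```

View pics/wc.png

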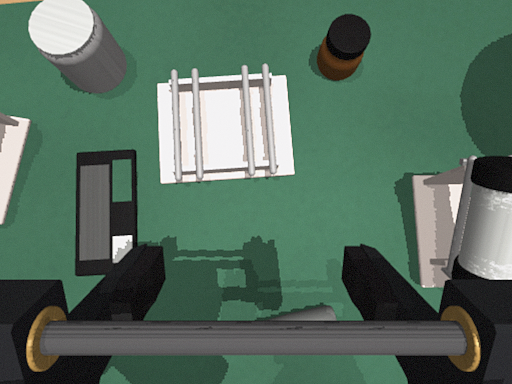

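The cradle's rails run from (175,70)–(179,180) to (265,65)–(273,173), within 2 px of the prediction. I'll refine the cradle pose and go on to can2.

```bash
python3 - <<'E'
from h import *
c=dict(np.load("wc.npz"))
P=np.array([[cast(c,a,28)[:2],cast(c,b,28)[:2]] for a,b in(((175,71),(179,179)),((195,69),(199,178)),((245,67),(250,175)),((265,66),(273,173)))])
print(P.round(),P.mean((0,1)),[np.arctan2(*(q[0]-q[1])[::-1]).round(3) for q in P])
d=P.mean(1); v=(d[0]+d[1]-d[2]-d[3]); print("cross yaw",np.arctan2(-v[0],v[1]))
im=cv2.imread("pics/wc.png"); m=(im.min(2)>150).astype(np.uint8); m[:60]=0;m[186:]=0;m[:,:150]=0;m[:,300:]=0
h=cv2.convexHull(np.argwhere(m)[:,::-1].astype(np.int32)); q=cv2.approxPolyDP(h,6,True)[:,0]; print(q.tolist())
E
```

```text
[[[ 669.  -95.]
  [ 540.  -90.]]

 [[ 669. -118.]
  [ 539. -112.]]

 [[ 665. -176.]
  [ 537. -169.]]

 [[ 664. -200.]
  [ 536. -195.]]] [ 602.43052652 -144.4892919 ] [np.float64(-0.037), np.float64(-0.045), np.float64(-0.056), np.float64(-0.037)]
cross yaw -0.04434594419354419
[[294, 173], [162, 183], [157, 84], [173, 69], [266, 64], [285, 75]]
```

Request:
{"name": "move_arm", "arguments": {
  "series": [
    {"rot": [-0.3,0,0.6],"delta_pos": [0,-1,0],"gripper": 1},
    {"rot": [-0.3,0,0.6],"delta_pos": [0,-1,0],"gripper": 1},
    {"rot": [-0.3,0,0.6],"delta_pos": [0,-1,0],"gripper": 1},
    {"rot": [0,0,0],"delta_pos": [0,-1,0],"gripper": 1},
    {"rot": [0,0,0],"delta_pos": [0,-1,0],"gripper": 1},
    {"rot": [0,0,0],"delta_pos": [0,-1,0],"gripper": 1},
    {"rot": [0,0,0],"delta_pos": [0,-1,0],"gripper": 1},
    {"rot": [0,0,0],"delta_pos": [0,-1,0],"gripper": 1},
    {"rot": [0,0,0],"delta_pos": [0,-1,0],"gripper": 1},
    {"rot": [0,0,0],"delta_pos": [0,-1,0],"gripper": 1}
  ]
}}

```text
time_s: 6.88
eef_pos: [496.8, 29.7, 235.6]
eef_rot: [3.139, -0.45, -0.281]
ft_force: [0.7, 0.3, -0.2]
grip_width: 87.9
gripper_force: 0.0
```

Request:
{"name": "move_arm", "arguments": {
  "series": [
    {"rot": [0,0,0],"delta_pos": [-0.2,-1,0],"gripper": 1},
    {"rot": [0,0,0],"delta_pos": [-0.2,-1,0],"gripper": 1},
    {"rot": [0,0,0],"delta_pos": [-0.2,-1,0],"gripper": 1},
    {"rot": [0,0,0],"delta_pos": [-0.2,-1,0],"gripper": 1},
    {"rot": [0,0,0],"delta_pos": [-0.2,-1,0],"gripper": 1},
    {"rot": [0,0,0],"delta_pos": [-0.2,-1,0],"gripper": 1},
    {"rot": [0,0,0],"delta_pos": [0,0,0],"gripper": 1},
    {"rot": [0,0,0],"delta_pos": [0,0,0],"gripper": 1}
  ]
}}

```text
time_s: 7.55
eef_pos: [509.2, 150.7, 224.6]
eef_rot: [3.138, -0.45, -0.278]
ft_force: [-0.5, -0.8, -0.2]
grip_width: 88.1
gripper_force: 0.0
```

```bash
cat > chk.py <<'E'
import sys
from h import *
x,y,w=map(float,sys.argv[1:4]); C=np.array([x,y,92.]); R2=Rt(w,26)
p,R,s=pose(); print(p,s["time_s"]); plan(C,R2)
c=env.camera_info("wrist"); im=env.snapshot("wrist"); cv2.imwrite("pics/chk%s.png"%int(x),im)
m=(im.max(2)<42).astype(np.uint8); m[270:]=0; m[:,:130]=0; m[:,380:]=0
k,l,st,ce=cv2.connectedComponentsWithStats(m)
for i in range(1,k):
    if st[i,4]>300: print(st[i].tolist(),ce[i].round(1))
print("pred caps",[proj(c,C+e*R2[:,0]).round(1) for e in(-60,-50,-40,40,50,60)])
E
python3 chk.py 579 141 -.284
```

```text
[509.15884696 150.72548099 224.58728823] 7.55
rot units [0.01 0.05 0.06] then shift units [ 0.23 -0.51  7.49] shift in old axes [ 0.26 -0.52  7.49]
[205, 103, 71, 29, 1908] [240.2 116.3]
[330, 147, 50, 123, 1153] [356.6 238.9]
[211, 213, 64, 35, 1297] [242.2 234.5]
[130, 244, 35, 26, 774] [146.5 258. ]
pred caps [array([241.4, 239.7]), array([241.4, 230. ]), array([241.3, 220.1]), array([240.8, 132.4]), array([240.7, 120.4]), array([240.7, 108. ])]
```

Can2 matches the prediction. I'll grasp and weigh it.

Request:
{"name": "move_arm", "arguments": {
  "series": [
    {"rot": [0,0.05,0.06],"delta_pos": [0.25,-0.5,1],"gripper": 1},
    {"rot": [0,0,0],"delta_pos": [0,0,1],"gripper": 1},
    {"rot": [0,0,0],"delta_pos": [0,0,1],"gripper": 1},
    {"rot": [0,0,0],"delta_pos": [0,0,1],"gripper": 1},
    {"rot": [0,0,0],"delta_pos": [0,0,1],"gripper": 1},
    {"rot": [0,0,0],"delta_pos": [0,0,1],"gripper": 1},
    {"rot": [0,0,0],"delta_pos": [0,0,1],"gripper": 1},
    {"rot": [0,0,0],"delta_pos": [0,0,0.45],"gripper": 1},
    {"rot": [0,0,0],"delta_pos": [0,0,0],"gripper": 0},
    {"rot": [0,0,0],"delta_pos": [0,0,0],"gripper": 0}
  ]
}}

```text
time_s: 8.43
eef_pos: [579.2, 139.9, 93.7]
eef_rot: [3.141, -0.455, -0.287]
ft_force: [0.1, 0.4, 0.5]
grip_width: 76.7
gripper_force: 0.0
```

Request:
{"name": "move_arm", "arguments": {
  "series": [
    {"rot": [0,0,0],"delta_pos": [0,0,0],"gripper": 0},
    {"rot": [0,0,0],"delta_pos": [0,0,0],"gripper": 0},
    {"rot": [0,0,0],"delta_pos": [0,0,0],"gripper": 0},
    {"rot": [0,0,0],"delta_pos": [0,0,0],"gripper": 0}
  ]
}}

```text
time_s: 8.77
eef_pos: [579.6, 140.9, 94.9]
eef_rot: [3.141, -0.457, -0.285]
ft_force: [-3.3, -1.8, 5.0]
grip_width: 51.2
gripper_force: 30.0
```

Request:
{"name": "move_arm", "arguments": {
  "series": [
    {"rot": [0,0,0],"delta_pos": [0,0,-0.4],"gripper": 0},
    {"rot": [0,0,0],"delta_pos": [0,0,-0.6],"gripper": 0},
    {"rot": [0,0,0],"delta_pos": [0,0,-0.6],"gripper": 0},
    {"rot": [0,0,0],"delta_pos": [0,0,-0.4],"gripper": 0},
    {"rot": [0,0,0],"delta_pos": [0,0,0],"gripper": 0},
    {"rot": [0,0,0],"delta_pos": [0,0,0],"gripper": 0},
    {"rot": [0,0,0],"delta_pos": [0,0,0],"gripper": 0}
  ]
}}

```text
time_s: 9.35
eef_pos: [561.3, 145.9, 128.3]
eef_rot: [3.141, -0.453, -0.285]
ft_force: [-0.2, 0.4, -8.4]
grip_width: 51.2
gripper_force: 30.0
```

Can2 reads 8.4 N, so it is the full one and can1 is the half-full one. I'll plan the carry to seat_left.

```bash
python3 - <<'E'
from h import *
p,R,s=pose(); R2=Rt(-.042,0)
plan(p+[0,0,60],R2)
plan([604.5,-104.2,190],R2,(p+[0,0,60],R2))
c=env.camera_info("top")
print("tin top",cast(c,(267,145),85),"jar",cast(c,(361,157),60))
E
```

```text
rot units [ 0.64 -5.16 -2.74] then shift units [ 0.  0. -3.] shift in old axes [ 1.31  0.   -2.7 ]
rot units [0. 0. 0.] then shift units [ 2.68 12.4  -0.09] shift in old axes [ 2.68 12.4  -0.09]
tin top [702.31144444   5.31508     85.        ] jar [ 676.53831004 -286.87452031   60.        ]
```

Request:
{"name": "move_arm", "arguments": {
  "series": [
    {"rot": [0,0,0],"delta_pos": [0.44,0,-0.9],"gripper": 0},
    {"rot": [0,0,0],"delta_pos": [0.44,0,-0.9],"gripper": 0},
    {"rot": [0.08,-0.645,-0.34],"delta_pos": [0.44,0,-0.9],"gripper": 0},
    {"rot": [0.08,-0.645,-0.34],"delta_pos": [0,0,0],"gripper": 0},
    {"rot": [0.08,-0.645,-0.34],"delta_pos": [0,0,0],"gripper": 0},
    {"rot": [0.08,-0.645,-0.34],"delta_pos": [0,0,0],"gripper": 0},
    {"rot": [0.08,-0.645,-0.34],"delta_pos": [0,0,0],"gripper": 0},
    {"rot": [0.08,-0.645,-0.34],"delta_pos": [0,0,0],"gripper": 0},
    {"rot": [0.08,-0.645,-0.34],"delta_pos": [0,0,0],"gripper": 0},
    {"rot": [0.08,-0.645,-0.34],"delta_pos": [0,0,0],"gripper": 0}
  ]
}}

```text
time_s: 10.18
eef_pos: [562.4, 145.6, 188.7]
eef_rot: [-3.141, 0.0, -0.042]
ft_force: [0.7, -0.2, -9.3]
grip_width: 51.7
gripper_force: 30.0
```

Request:
{"name": "move_arm", "arguments": {
  "series": [
    {"rot": [0,0,0],"delta_pos": [0.2,0.5,0],"gripper": 0},
    {"rot": [0,0,0],"delta_pos": [0.2,1,0],"gripper": 0},
    {"rot": [0,0,0],"delta_pos": [0.2,1,0],"gripper": 0},
    {"rot": [0,0,0],"delta_pos": [0.2,1,0],"gripper": 0},
    {"rot": [0,0,0],"delta_pos": [0.2,1,0],"gripper": 0},
    {"rot": [0,0,0],"delta_pos": [0.2,1,0],"gripper": 0},
    {"rot": [0,0,0],"delta_pos": [0.2,1,0],"gripper": 0},
    {"rot": [0,0,0],"delta_pos": [0.2,1,0],"gripper": 0},
    {"rot": [0,0,0],"delta_pos": [0.2,1,0],"gripper": 0},
    {"rot": [0,0,0],"delta_pos": [0.2,1,0],"gripper": 0}
  ]
}}

```text
time_s: 11.02
eef_pos: [593.9, -47.5, 188.8]
eef_rot: [3.141, -0.004, -0.045]
ft_force: [-0.6, -0.4, -8.8]
grip_width: 51.6
gripper_force: 30.0
```

Request:
{"name": "move_arm", "arguments": {
  "series": [
    {"rot": [0,0,0],"delta_pos": [0.3,1,0],"gripper": 0},
    {"rot": [0,0,0],"delta_pos": [0.2,1,0],"gripper": 0},
    {"rot": [0,0,0],"delta_pos": [0.1,0.8,0],"gripper": 0},
    {"rot": [0,0,0],"delta_pos": [0,0,0],"gripper": 0},
    {"rot": [0,0,0],"delta_pos": [0,0,0],"gripper": 0}
  ]
}}

```text
time_s: 11.43
eef_pos: [603.3, -103.5, 189.1]
eef_rot: [-3.141, -0.003, -0.046]
ft_force: [-0.8, 1.6, -9.0]
grip_width: 51.6
gripper_force: 30.0
```

```bash
python3 - <<'E'
from h import *
p,R,s=pose(); print(p,s["eef_rot"],s["ft_force"],s["time_s"])
plan([604.5,-104.2,62],Rt(-.042,0))
c=env.camera_info("wrist"); im=env.snapshot("wrist"); cv2.imwrite("pics/h2.png",im); s=env.snapshot("side"); cv2.imwrite("pics/h2s.png",s)
print([proj(c,p+R@np.array([x,0,0])).round() for x in(-60,-40,0,40,60)])
C=np.array([602.8,-145.2,28]); A=Ro.from_euler("z",-.042).as_matrix()
for y in(53,29,-29,-53):
  print([proj(c,C+A@np.array([x,y,0])).round() for x in(-63,63)])
E
```

```text
[ 603.27545285 -103.46087129  189.10780132] [-3.14136326e+00 -3.08334370e-03 -4.60608838e-02] [-0.83338228  1.55482026 -8.96859005] 11.4333
rot units [-0.   -0.04 -0.05] then shift units [0.06 0.03 6.36] shift in old axes [0.04 0.04 6.36]
[array([253., 375.]), array([253., 343.]), array([253., 273.]), array([253., 190.]), array([253., 143.])]
[array([242., 242.]), array([240., 109.])]
[array([266., 242.]), array([267., 109.])]
[array([325., 242.]), array([335., 109.])]
[array([350., 242.]), array([363., 108.])]
```

View pics/h2.png

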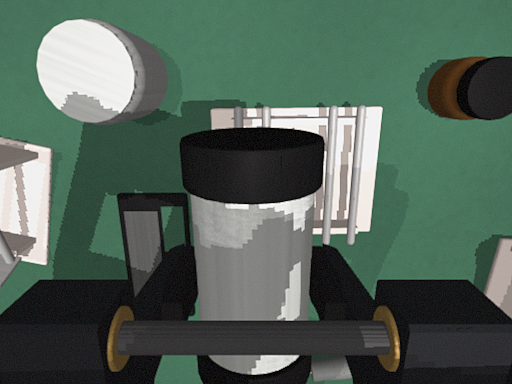

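The rails appear where predicted (right rail at (351,243)–(362,107)) and the canister sits straight in the jaws. I'll lower it.

Request:
{"name": "move_arm", "arguments": {
  "series": [
    {"rot": [0,-0.04,-0.05],"delta_pos": [0.06,0.03,1],"gripper": 0},
    {"rot": [0,0,0],"delta_pos": [0,0,1],"gripper": 0},
    {"rot": [0,0,0],"delta_pos": [0,0,1],"gripper": 0},
    {"rot": [0,0,0],"delta_pos": [0,0,1],"gripper": 0},
    {"rot": [0,0,0],"delta_pos": [0,0,1],"gripper": 0},
    {"rot": [0,0,0],"delta_pos": [0,0,0.7],"gripper": 0},
    {"rot": [0,0,0],"delta_pos": [0,0,0.3],"gripper": 0},
    {"rot": [0,0,0],"delta_pos": [0,0,0.1],"gripper": 0},
    {"rot": [0,0,0],"delta_pos": [0,0,0.1],"gripper": 0},
    {"rot": [0,0,0],"delta_pos": [0,0,0],"gripper": 0}
  ]
}}

```text
time_s: 12.37
eef_pos: [605.6, -102.8, 66.9]
eef_rot: [3.142, -0.001, -0.039]
ft_force: [-0.4, -0.2, -7.9]
grip_width: 51.9
gripper_force: 30.0
```

Request:
{"name": "move_arm", "arguments": {
  "series": [
    {"rot": [0,0,0],"delta_pos": [0,0,0.1],"gripper": 0},
    {"rot": [0,0,0],"delta_pos": [-0.05,0.06,0.1],"gripper": 0},
    {"rot": [0,0,0],"delta_pos": [0,0,0],"gripper": 0}
  ]
}}

```text
time_s: 12.62
eef_pos: [606.5, -103.4, 65.6]
eef_rot: [-3.14, -0.006, -0.04]
ft_force: [-1.2, 5.6, 6.9]
grip_width: 51.7
gripper_force: 30.0
```

Request:
{"name": "move_arm", "arguments": {
  "series": [
    {"rot": [0,0,0],"delta_pos": [0,0,0.05],"gripper": 0},
    {"rot": [0,0,0],"delta_pos": [0,0,0],"gripper": 0}
  ]
}}

```text
time_s: 12.78
eef_pos: [606.5, -103.3, 65.5]
eef_rot: [-3.141, -0.006, -0.039]
ft_force: [-4.1, 7.0, 13.9]
grip_width: 51.9
gripper_force: 30.0
```

Request:
{"name": "move_arm", "arguments": {
  "series": [
    {"rot": [0,0,0],"delta_pos": [0,-0.07,0],"gripper": 0},
    {"rot": [0,0,0],"delta_pos": [0,0,0],"gripper": 0.75},
    {"rot": [0,0,0],"delta_pos": [0,0,0],"gripper": 0.75},
    {"rot": [0,0,0],"delta_pos": [0,0,0],"gripper": 0.75},
    {"rot": [0,0,0],"delta_pos": [0,0,0],"gripper": 0.75}
  ]
}}

```text
time_s: 13.2
eef_pos: [604.5, -102.7, 61.6]
eef_rot: [-3.141, -0.001, -0.039]
ft_force: [0.7, 0.6, 0.0]
grip_width: 66.3
gripper_force: 0.0
```

Request:
{"name": "move_arm", "arguments": {
  "series": [
    {"rot": [0,0,0],"delta_pos": [0,0,-0.6],"gripper": 0.8},
    {"rot": [0,0,0],"delta_pos": [0,0,-1],"gripper": 1},
    {"rot": [0,0,0],"delta_pos": [0,0,-1],"gripper": 1},
    {"rot": [0,0,0],"delta_pos": [-1,-1,-1],"gripper": 1},
    {"rot": [0,0,0],"delta_pos": [-1,-1,-1],"gripper": 1},
    {"rot": [0,0,0],"delta_pos": [-1,-1,-1],"gripper": 1},
    {"rot": [0,0,0],"delta_pos": [-1,-1,-1],"gripper": 1},
    {"rot": [0,0,0],"delta_pos": [0,0,0],"gripper": 1}
  ]
}}

```text
time_s: 13.87
eef_pos: [526.5, -16.7, 197.6]
eef_rot: [-3.141, -0.005, -0.037]
ft_force: [0.8, 0.6, -0.5]
grip_width: 88.0
gripper_force: 0.0
```

```bash
python3 - <<'E'
from h import *
p,R,s=pose(); print(p,s["eef_rot"],s["time_s"])
R2=Rt(.243,26); T=np.array([436,374,92])-130*R2[:,2]
plan(p,R2); plan(T,R2,(p,R2))
c=env.camera_info("wrist"); im=env.snapshot("wrist"); cv2.imwrite("pics/l2.png",im); np.savez("l2.npz",**c)
C=np.array([604.5,-104.2,60]); A=Ro.from_euler("z",-.042).as_matrix()
for y in(-30,-27,0,27,30): print(y,[proj(c,C+A@np.array([x,y,0])).round() for x in(-60,-40,0,40,60)])
E
```

```text
[526.49671642 -16.70397907 197.55836151] [-3.14103879 -0.00463719 -0.03678502] 13.8667
rot units [ 0.73  5.11 -3.15] then shift units [0. 0. 0.] shift in old axes [0. 0. 0.]
rot units [0. 0. 0.] then shift units [ -2.04 -20.05  -1.62] shift in old axes [ -2.04 -20.05  -1.62]
-30 [array([390., 164.]), array([393., 140.]), array([400.,  89.]), array([408.,  32.]), array([412.,   1.])]
-27 [array([386., 164.]), array([390., 140.]), array([396.,  89.]), array([404.,  32.]), array([408.,   1.])]
0 [array([354., 164.]), array([356., 140.]), array([362.,  88.]), array([367.,  32.]), array([371.,   1.])]
27 [array([322., 164.]), array([323., 140.]), array([327.,  88.]), array([331.,  31.]), array([333.,   1.])]
30 [array([318., 164.]), array([320., 140.]), array([323.,  88.]), array([327.,  31.]), array([329.,   1.])]
```

View pics/l2.png

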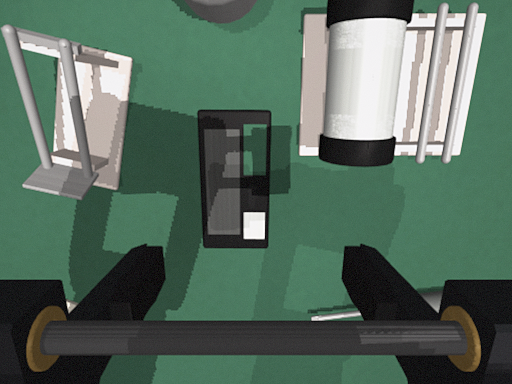

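The full canister lies square in the left groove, low-cap junction at row ~137 against 140 predicted. Next is can1.

Request:
{"name": "move_arm", "arguments": {
  "series": [
    {"rot": [0.105,0.73,-0.45],"delta_pos": [0,0,0],"gripper": 1},
    {"rot": [0.105,0.73,-0.45],"delta_pos": [0,0,0],"gripper": 1},
    {"rot": [0.105,0.73,-0.45],"delta_pos": [0,0,0],"gripper": 1},
    {"rot": [0.105,0.73,-0.45],"delta_pos": [0,0,0],"gripper": 1},
    {"rot": [0.105,0.73,-0.45],"delta_pos": [0,0,0],"gripper": 1},
    {"rot": [0.105,0.73,-0.45],"delta_pos": [0,0,0],"gripper": 1},
    {"rot": [0.105,0.73,-0.45],"delta_pos": [0,0,0],"gripper": 1}
  ]
}}

```text
time_s: 14.5
eef_pos: [527.5, -20.3, 193.0]
eef_rot: [-3.141, -0.452, 0.242]
ft_force: [-0.3, 1.5, -0.2]
grip_width: 88.3
gripper_force: 0.0
```

Request:
{"name": "move_arm", "arguments": {
  "series": [
    {"rot": [0,0,0],"delta_pos": [-0.1,-1,-0.2],"gripper": 1},
    {"rot": [0,0,0],"delta_pos": [-0.1,-1,-0.2],"gripper": 1},
    {"rot": [0,0,0],"delta_pos": [-0.1,-1,-0.2],"gripper": 1},
    {"rot": [0,0,0],"delta_pos": [-0.1,-1,-0.2],"gripper": 1},
    {"rot": [0,0,0],"delta_pos": [-0.1,-1,-0.2],"gripper": 1},
    {"rot": [0,0,0],"delta_pos": [-0.1,-1,-0.2],"gripper": 1},
    {"rot": [0,0,0],"delta_pos": [-0.1,-1,-0.2],"gripper": 1},
    {"rot": [0,0,0],"delta_pos": [-0.1,-1,-0.2],"gripper": 1},
    {"rot": [0,0,0],"delta_pos": [-0.1,-1,0],"gripper": 1},
    {"rot": [0,0,0],"delta_pos": [-0.1,-1,0],"gripper": 1}
  ]
}}

```text
time_s: 15.33
eef_pos: [448.8, 167.4, 213.8]
eef_rot: [-3.14, -0.45, 0.239]
ft_force: [0.2, 0.5, -0.5]
grip_width: 88.3
gripper_force: 0.0
```

Request:
{"name": "move_arm", "arguments": {
  "series": [
    {"rot": [0,0,0],"delta_pos": [-0.1,-1,0],"gripper": 1},
    {"rot": [0,0,0],"delta_pos": [-0.1,-1,0],"gripper": 1},
    {"rot": [0,0,0],"delta_pos": [-0.1,-1,0],"gripper": 1},
    {"rot": [0,0,0],"delta_pos": [-0.1,-1,0],"gripper": 1},
    {"rot": [0,0,0],"delta_pos": [-0.1,-1,0],"gripper": 1},
    {"rot": [0,0,0],"delta_pos": [-0.1,-1,0],"gripper": 1},
    {"rot": [0,0,0],"delta_pos": [-0.1,-1,0],"gripper": 1},
    {"rot": [0,0,0],"delta_pos": [-0.1,-1,0],"gripper": 1},
    {"rot": [0,0,0],"delta_pos": [-0.1,-1,0],"gripper": 1},
    {"rot": [0,0,0],"delta_pos": [-0.1,-1,0],"gripper": 1}
  ]
}}

```text
time_s: 16.17
eef_pos: [383.6, 357.9, 204.9]
eef_rot: [-3.14, -0.449, 0.239]
ft_force: [-0.2, 0.9, 0.5]
grip_width: 88.1
gripper_force: 0.0
```

Request:
{"name": "move_arm", "arguments": {
  "series": [
    {"rot": [0,0,0],"delta_pos": [0,0,0],"gripper": 1},
    {"rot": [0,0,0],"delta_pos": [0,0,0],"gripper": 1}
  ]
}}

```text
time_s: 16.33
eef_pos: [383.3, 357.4, 204.6]
eef_rot: [-3.141, -0.448, 0.242]
ft_force: [0.0, -1.0, -0.1]
grip_width: 88.2
gripper_force: 0.0
```

```bash
python3 chk.py 436 374 .243
```

```text
[383.3399263  357.43350387 204.646586  ] 16.3333
rot units [-0.01  0.07 -0.01] then shift units [ 0.01 -0.17  6.27] shift in old axes [ 0.04 -0.17  6.27]
[212, 110, 77, 33, 2261] [249.5 125.6]
[214, 229, 69, 39, 1517] [247.9 252.8]
[130, 244, 34, 26, 751] [146.6 258.1]
[343, 244, 37, 26, 820] [361.  258.2]
pred caps [array([249.5, 256.3]), array([249.5, 246. ]), array([249.4, 235.5]), array([249. , 142.1]), array([248.9, 129.1]), array([248.9, 115.8])]
```

Can1 is also as predicted, so I'll grasp and lift.

Request:
{"name": "move_arm", "arguments": {
  "series": [
    {"rot": [0,0.07,0],"delta_pos": [0,-0.15,1],"gripper": 1},
    {"rot": [0,0,0],"delta_pos": [0,0,1],"gripper": 1},
    {"rot": [0,0,0],"delta_pos": [0,0,1],"gripper": 1},
    {"rot": [0,0,0],"delta_pos": [0,0,1],"gripper": 1},
    {"rot": [0,0,0],"delta_pos": [0,0,1],"gripper": 1},
    {"rot": [0,0,0],"delta_pos": [0,0,1],"gripper": 1},
    {"rot": [0,0,0],"delta_pos": [0,0,0.25],"gripper": 1},
    {"rot": [0,0,0],"delta_pos": [0,0,0],"gripper": 0},
    {"rot": [0,0,0],"delta_pos": [0,0,0],"gripper": 0},
    {"rot": [0,0,0],"delta_pos": [0,0,0],"gripper": 0}
  ]
}}

```text
time_s: 17.22
eef_pos: [436.3, 373.3, 94.1]
eef_rot: [-3.139, -0.457, 0.239]
ft_force: [0.1, 0.1, 1.1]
grip_width: 70.4
gripper_force: 0.0
```

Request:
{"name": "move_arm", "arguments": {
  "series": [
    {"rot": [0,0,0],"delta_pos": [0,0,0],"gripper": 0},
    {"rot": [0,0,0],"delta_pos": [0,0,0],"gripper": 0},
    {"rot": [0,0,0],"delta_pos": [0,0,0],"gripper": 0},
    {"rot": [0,0,0],"delta_pos": [0,0,-0.4],"gripper": 0},
    {"rot": [0,0,0],"delta_pos": [0,0,-0.6],"gripper": 0},
    {"rot": [0,0,0],"delta_pos": [0,0,-0.6],"gripper": 0},
    {"rot": [0,0,0],"delta_pos": [0,0,-0.4],"gripper": 0},
    {"rot": [0,0,0],"delta_pos": [0,0,0],"gripper": 0},
    {"rot": [0,0,0],"delta_pos": [0,0,0],"gripper": 0}
  ]
}}

```text
time_s: 17.97
eef_pos: [418.3, 369.0, 128.9]
eef_rot: [-3.139, -0.455, 0.24]
ft_force: [-0.9, 0.5, -3.9]
grip_width: 51.3
gripper_force: 30.0
```

```bash
python3 - <<'E'
from h import *
p,R,s=pose(); R2=Rt(-.042,0); print(p,s["ft_force"],s["time_s"])
plan(p,R2)
plan([601.1,-186.2,190],R2,(p+[0,0,60],R2))
E
```

```text
[418.28245371 368.96913022 128.9303678 ] [-0.93854899  0.52136891 -3.899488  ] 17.9667
rot units [-0.76 -5.18  3.18] then shift units [0. 0. 0.] shift in old axes [0. 0. 0.]
rot units [0. 0. 0.] then shift units [10.3  27.35 -0.05] shift in old axes [10.3  27.35 -0.05]
```

3.9 N, so can1 is half full. I'll carry it to seat_right.

Request:
{"name": "move_arm", "arguments": {
  "series": [
    {"rot": [0,0,0],"delta_pos": [0.44,0,-0.9],"gripper": 0},
    {"rot": [0,0,0],"delta_pos": [0.44,0,-0.9],"gripper": 0},
    {"rot": [-0.095,-0.65,0.4],"delta_pos": [0.44,0,-0.9],"gripper": 0},
    {"rot": [-0.095,-0.65,0.4],"delta_pos": [0,0,0],"gripper": 0},
    {"rot": [-0.095,-0.65,0.4],"delta_pos": [0,0,0],"gripper": 0},
    {"rot": [-0.095,-0.65,0.4],"delta_pos": [0,0,0],"gripper": 0},
    {"rot": [-0.095,-0.65,0.4],"delta_pos": [0,0,0],"gripper": 0},
    {"rot": [-0.095,-0.65,0.4],"delta_pos": [0,0,0],"gripper": 0},
    {"rot": [-0.095,-0.65,0.4],"delta_pos": [0,0,0],"gripper": 0},
    {"rot": [-0.095,-0.65,0.4],"delta_pos": [0,0,0],"gripper": 0}
  ]
}}

```text
time_s: 18.8
eef_pos: [418.6, 368.8, 187.9]
eef_rot: [3.14, 0.006, -0.046]
ft_force: [0.7, 0.2, -3.2]
grip_width: 51.6
gripper_force: 30.0
```

Request:
{"name": "move_arm", "arguments": {
  "series": [
    {"rot": [0,0,0],"delta_pos": [0.3,0.5,0],"gripper": 0},
    {"rot": [0,0,0],"delta_pos": [0.4,1,0],"gripper": 0},
    {"rot": [0,0,0],"delta_pos": [0.4,1,0],"gripper": 0},
    {"rot": [0,0,0],"delta_pos": [0.4,1,0],"gripper": 0},
    {"rot": [0,0,0],"delta_pos": [0.4,1,0],"gripper": 0},
    {"rot": [0,0,0],"delta_pos": [0.4,1,0],"gripper": 0},
    {"rot": [0,0,0],"delta_pos": [0.4,1,0],"gripper": 0},
    {"rot": [0,0,0],"delta_pos": [0.4,1,0],"gripper": 0},
    {"rot": [0,0,0],"delta_pos": [0.4,1,0],"gripper": 0},
    {"rot": [0,0,0],"delta_pos": [0.4,1,0],"gripper": 0}
  ]
}}

```text
time_s: 19.63
eef_pos: [488.2, 173.9, 187.9]
eef_rot: [3.141, 0.001, -0.043]
ft_force: [0.3, 0.6, -3.4]
grip_width: 51.7
gripper_force: 30.0
```

Request:
{"name": "move_arm", "arguments": {
  "series": [
    {"rot": [0,0,0],"delta_pos": [0.4,1,0],"gripper": 0},
    {"rot": [0,0,0],"delta_pos": [0.4,1,0],"gripper": 0},
    {"rot": [0,0,0],"delta_pos": [0.4,1,0],"gripper": 0},
    {"rot": [0,0,0],"delta_pos": [0.4,1,0],"gripper": 0},
    {"rot": [0,0,0],"delta_pos": [0.4,1,0],"gripper": 0},
    {"rot": [0,0,0],"delta_pos": [0.4,1,0],"gripper": 0},
    {"rot": [0,0,0],"delta_pos": [0.4,1,0],"gripper": 0},
    {"rot": [0,0,0],"delta_pos": [0.4,1,0],"gripper": 0},
    {"rot": [0,0,0],"delta_pos": [0.4,1,0],"gripper": 0},
    {"rot": [0,0,0],"delta_pos": [0.4,1,0],"gripper": 0}
  ]
}}

```text
time_s: 20.47
eef_pos: [559.1, -29.3, 187.6]
eef_rot: [3.14, 0.002, -0.043]
ft_force: [-0.0, 0.3, -3.6]
grip_width: 51.7
gripper_force: 30.0
```

Request:
{"name": "move_arm", "arguments": {
  "series": [
    {"rot": [0,0,0],"delta_pos": [0.4,1,0],"gripper": 0},
    {"rot": [0,0,0],"delta_pos": [0.4,1,0],"gripper": 0},
    {"rot": [0,0,0],"delta_pos": [0.4,1,0],"gripper": 0},
    {"rot": [0,0,0],"delta_pos": [0.4,1,0],"gripper": 0},
    {"rot": [0,0,0],"delta_pos": [0.4,1,0],"gripper": 0},
    {"rot": [0,0,0],"delta_pos": [0.3,1,0],"gripper": 0},
    {"rot": [0,0,0],"delta_pos": [0.1,1,0],"gripper": 0},
    {"rot": [0,0,0],"delta_pos": [0,0.8,0],"gripper": 0},
    {"rot": [0,0,0],"delta_pos": [0,0,0],"gripper": 0},
    {"rot": [0,0,0],"delta_pos": [0,0,0],"gripper": 0}
  ]
}}

```text
time_s: 21.3
eef_pos: [599.7, -186.5, 187.6]
eef_rot: [-3.141, 0.003, -0.045]
ft_force: [0.2, 0.5, -4.2]
grip_width: 51.6
gripper_force: 30.0
```

```bash
python3 - <<'E'
from h import *
p,R,s=pose(); print(p,s["eef_rot"],s["ft_force"],s["time_s"])
plan([601.1,-186.2,60],Rt(-.042,0))
c=env.camera_info("wrist"); im=env.snapshot("wrist"); cv2.imwrite("pics/h1.png",im)
m=(im.max(2)<42).astype(np.uint8); m[230:]=0
k,l,st,ce=cv2.connectedComponentsWithStats(m)
print([(st[i].tolist(),ce[i].round(1).tolist()) for i in range(1,k) if st[i,4]>500])
a=cv2.imread("pics/h2.png"); m=(a.max(2)<42).astype(np.uint8); m[230:]=0
k,l,st,ce=cv2.connectedComponentsWithStats(m)
print("ref",[(st[i].tolist(),ce[i].round(1).tolist()) for i in range(1,k) if st[i,4]>500])
E
```

```text
[ 599.73232201 -186.49364268  187.6051987 ] [-3.14140399e+00  2.94111818e-03 -4.52246373e-02] [ 0.21767932  0.45776188 -4.23104711] 21.3
rot units [-0.    0.03 -0.04] then shift units [ 0.07 -0.02  6.38] shift in old axes [ 0.09 -0.02  6.38]
[([102, 108, 82, 33, 2268], [142.0, 124.3]), ([183, 128, 145, 74, 4454], [249.4, 153.1]), ([33, 193, 77, 37, 850], [74.1, 202.6])]
ref [([456, 57, 56, 63, 2824], [486.8, 88.6]), ([180, 128, 144, 76, 9416], [251.6, 164.2]), ([117, 193, 73, 37, 1347], [151.9, 203.8])]
```

Request:
{"name": "move_arm", "arguments": {
  "series": [
    {"rot": [0,0.03,-0.04],"delta_pos": [0.06,0,1],"gripper": 0},
    {"rot": [0,0,0],"delta_pos": [0,0,1],"gripper": 0},
    {"rot": [0,0,0],"delta_pos": [0,0,1],"gripper": 0},
    {"rot": [0,0,0],"delta_pos": [0,0,1],"gripper": 0},
    {"rot": [0,0,0],"delta_pos": [0,0,1],"gripper": 0},
    {"rot": [0,0,0],"delta_pos": [0,0,0.7],"gripper": 0},
    {"rot": [0,0,0],"delta_pos": [0,0,0.2],"gripper": 0},
    {"rot": [0,0,0],"delta_pos": [0,0,0.1],"gripper": 0},
    {"rot": [0,0,0],"delta_pos": [0,0,0.1],"gripper": 0},
    {"rot": [0,0,0],"delta_pos": [0,0,0],"gripper": 0}
  ]
}}

```text
time_s: 22.18
eef_pos: [602.5, -185.8, 67.4]
eef_rot: [3.141, -0.002, -0.04]
ft_force: [0.7, -0.5, -3.5]
grip_width: 51.6
gripper_force: 30.0
```

Request:
{"name": "move_arm", "arguments": {
  "series": [
    {"rot": [0,0,0],"delta_pos": [0,0,0.1],"gripper": 0},
    {"rot": [0,0,0],"delta_pos": [0,0,0],"gripper": 0}
  ]
}}

```text
time_s: 22.35
eef_pos: [602.3, -185.9, 65.3]
eef_rot: [3.141, -0.002, -0.04]
ft_force: [-0.4, -0.1, -3.8]
grip_width: 51.6
gripper_force: 30.0
```

Request:
{"name": "move_arm", "arguments": {
  "series": [
    {"rot": [0,0,0],"delta_pos": [-0.05,0,0.1],"gripper": 0},
    {"rot": [0,0,0],"delta_pos": [0,0,0],"gripper": 0}
  ]
}}

```text
time_s: 22.52
eef_pos: [602.2, -186.0, 64.7]
eef_rot: [3.141, -0.004, -0.04]
ft_force: [-2.0, 1.4, 5.3]
grip_width: 52.1
gripper_force: 30.0
```

Request:
{"name": "move_arm", "arguments": {
  "series": [
    {"rot": [0,0,0],"delta_pos": [0,0,0.05],"gripper": 0},
    {"rot": [0,0,0],"delta_pos": [0,0,0],"gripper": 0}
  ]
}}

```text
time_s: 22.68
eef_pos: [602.2, -186.0, 64.7]
eef_rot: [3.141, -0.004, -0.04]
ft_force: [-4.9, 3.2, 12.5]
grip_width: 51.6
gripper_force: 30.0
```

Seated. I'll release, back off and check.

Request:
{"name": "move_arm", "arguments": {
  "series": [
    {"rot": [0,0,0],"delta_pos": [0,0,-0.05],"gripper": 0.75},
    {"rot": [0,0,0],"delta_pos": [0,0,0],"gripper": 0.75},
    {"rot": [0,0,0],"delta_pos": [0,0,0],"gripper": 0.75},
    {"rot": [0,0,0],"delta_pos": [0,0,0],"gripper": 0.75},
    {"rot": [0,0,0],"delta_pos": [0,0,-0.6],"gripper": 0.75},
    {"rot": [0,0,0],"delta_pos": [0,0,-1],"gripper": 0.75},
    {"rot": [0,0,0],"delta_pos": [0,0,-1],"gripper": 1},
    {"rot": [0,0,0],"delta_pos": [0,0,-1],"gripper": 1},
    {"rot": [0,0,0],"delta_pos": [-1,0,-1],"gripper": 1},
    {"rot": [0,0,0],"delta_pos": [-1,0,-1],"gripper": 1}
  ]
}}

```text
time_s: 23.52
eef_pos: [560.8, -184.0, 176.1]
eef_rot: [3.141, -0.001, -0.04]
ft_force: [-0.2, 0.2, -0.4]
grip_width: 87.4
gripper_force: 0.0
```

Request:
{"name": "move_arm", "arguments": {
  "series": [
    {"rot": [0,0,0],"delta_pos": [-1,0,-1],"gripper": 1},
    {"rot": [0,0,0],"delta_pos": [-1,0,-1],"gripper": 1},
    {"rot": [0,0,0],"delta_pos": [-1,0,-0.5],"gripper": 1},
    {"rot": [0,0,0],"delta_pos": [0,0,0],"gripper": 1},
    {"rot": [0,0,0],"delta_pos": [0,0,0],"gripper": 1}
  ]
}}

```text
time_s: 23.93
eef_pos: [501.0, -181.9, 225.8]
eef_rot: [3.14, -0.003, -0.041]
ft_force: [-0.0, 0.3, 0.1]
grip_width: 88.1
gripper_force: 0.0
```

```bash
python3 - <<'E'
from h import *
p,R,s=pose(); print(p,s["eef_rot"],s["time_s"])
R2=Rt(-.108,26); T=np.array([451,-388,92])-130*R2[:,2]
plan(p,R2); plan(T,R2,(p,R2))
c=env.camera_info("wrist"); im=env.snapshot("wrist"); cv2.imwrite("pics/l1.png",im); np.savez("l1.npz",**c)
A=Ro.from_euler("z",-.042).as_matrix()
for C in([604.5,-104.2,60],[601.1,-186.2,60]):
  for y in(-30,0,30): print(y,[proj(c,C+A@np.array([x,y,0])).round() for x in(-60,-40,0,40,60)])
E
```

```text
[ 501.01025361 -181.87791588  225.82964417] [ 3.14037449 -0.00317543 -0.04128322] 23.9333
rot units [-0.16  5.16  0.75] then shift units [0. 0. 0.] shift in old axes [0. 0. 0.]
rot units [0. 0. 0.] then shift units [-4.17 10.52 -1.09] shift in old axes [-4.17 10.52 -1.09]
-30 [array([195., 136.]), array([194., 113.]), array([191.,  64.]), array([188.,  11.]), array([187., -18.])]
0 [array([161., 136.]), array([159., 113.]), array([155.,  64.]), array([151.,  11.]), array([148., -18.])]
30 [array([128., 136.]), array([125., 113.]), array([120.,  64.]), array([113.,  11.]), array([110., -18.])]
-30 [array([286., 136.]), array([287., 113.]), array([289.,  64.]), array([290.,  11.]), array([291., -18.])]
0 [array([253., 136.]), array([253., 113.]), array([253.,  64.]), array([253.,  11.]), array([253., -18.])]
30 [array([219., 136.]), array([219., 113.]), array([217.,  64.]), array([216.,  11.]), array([215., -18.])]
```

View pics/l1.png

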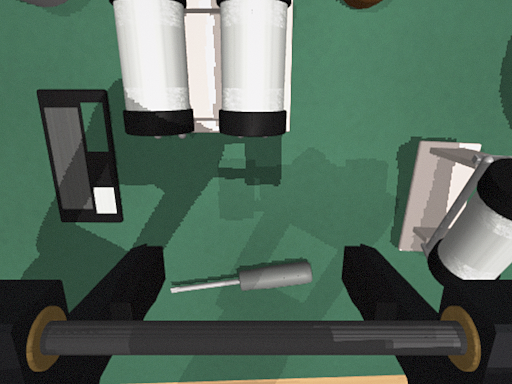

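Both canisters lie level in the grooves, with near ends at row ~136 as predicted. Now for the empty one.

Request:
{"name": "move_arm", "arguments": {
  "series": [
    {"rot": [-0.02,0.74,0.11],"delta_pos": [0,0,0],"gripper": 1},
    {"rot": [-0.02,0.74,0.11],"delta_pos": [0,0,0],"gripper": 1},
    {"rot": [-0.02,0.74,0.11],"delta_pos": [0,0,0],"gripper": 1},
    {"rot": [-0.02,0.74,0.11],"delta_pos": [0,0,0],"gripper": 1},
    {"rot": [-0.02,0.74,0.11],"delta_pos": [0,0,0],"gripper": 1},
    {"rot": [-0.02,0.74,0.11],"delta_pos": [0,0,0],"gripper": 1},
    {"rot": [-0.02,0.74,0.11],"delta_pos": [0,0,0],"gripper": 1}
  ]
}}

```text
time_s: 24.57
eef_pos: [501.3, -181.5, 223.7]
eef_rot: [-3.137, -0.455, -0.11]
ft_force: [0.2, -0.2, -0.4]
grip_width: 88.1
gripper_force: 0.0
```

Request:
{"name": "move_arm", "arguments": {
  "series": [
    {"rot": [0,0,0],"delta_pos": [-0.4,1,-0.1],"gripper": 1},
    {"rot": [0,0,0],"delta_pos": [-0.4,1,-0.1],"gripper": 1},
    {"rot": [0,0,0],"delta_pos": [-0.4,1,-0.1],"gripper": 1},
    {"rot": [0,0,0],"delta_pos": [-0.4,1,-0.1],"gripper": 1},
    {"rot": [0,0,0],"delta_pos": [-0.4,1,-0.1],"gripper": 1},
    {"rot": [0,0,0],"delta_pos": [-0.4,1,-0.1],"gripper": 1},
    {"rot": [0,0,0],"delta_pos": [-0.4,1,-0.1],"gripper": 1},
    {"rot": [0,0,0],"delta_pos": [-0.4,1,-0.1],"gripper": 1},
    {"rot": [0,0,0],"delta_pos": [-0.4,1,-0.1],"gripper": 1},
    {"rot": [0,0,0],"delta_pos": [-0.4,1,-0.1],"gripper": 1}
  ]
}}

```text
time_s: 25.4
eef_pos: [398.8, -372.6, 205.6]
eef_rot: [-3.136, -0.452, -0.11]
ft_force: [0.1, 0.1, 0.4]
grip_width: 88.1
gripper_force: 0.0
```

Request:
{"name": "move_arm", "arguments": {
  "series": [
    {"rot": [0,0,0],"delta_pos": [-0.1,0.5,0],"gripper": 1},
    {"rot": [0,0,0],"delta_pos": [0,0,0],"gripper": 1},
    {"rot": [0,0,0],"delta_pos": [0,0,0],"gripper": 1}
  ]
}}

```text
time_s: 25.65
eef_pos: [396.4, -381.1, 205.0]
eef_rot: [-3.136, -0.452, -0.111]
ft_force: [-0.3, 0.3, -0.4]
grip_width: 88.1
gripper_force: 0.0
```

```bash
python3 chk.py 451 -388 -.108
```

```text
[ 396.37841828 -381.12621244  205.01886887] 25.65
rot units [-0.05  0.02 -0.03] then shift units [-0.    0.05  6.29] shift in old axes [0.01 0.08 6.29]
[130, 0, 32, 18, 467] [143.5   7.6]
[216, 113, 77, 34, 2381] [254.2 128.9]
[222, 233, 69, 37, 1492] [256.5 255.9]
[130, 244, 35, 26, 784] [146.4 257.9]
[343, 244, 37, 26, 819] [361.  258.2]
pred caps [array([254.8, 256.9]), array([254.8, 246.6]), array([254.8, 236.1]), array([254.7, 142.9]), array([254.7, 129.9]), array([254.7, 116.7])]
```

Request:
{"name": "move_arm", "arguments": {
  "series": [
    {"rot": [-0.05,0,-0.03],"delta_pos": [0,0.06,1],"gripper": 1},
    {"rot": [0,0,0],"delta_pos": [0,0,1],"gripper": 1},
    {"rot": [0,0,0],"delta_pos": [0,0,1],"gripper": 1},
    {"rot": [0,0,0],"delta_pos": [0,0,1],"gripper": 1},
    {"rot": [0,0,0],"delta_pos": [0,0,1],"gripper": 1},
    {"rot": [0,0,0],"delta_pos": [0,0,1],"gripper": 1},
    {"rot": [0,0,0],"delta_pos": [0,0,0.2],"gripper": 1},
    {"rot": [0,0,0],"delta_pos": [0,0,0],"gripper": 0},
    {"rot": [0,0,0],"delta_pos": [0,0,0],"gripper": 0},
    {"rot": [0,0,0],"delta_pos": [0,0,0],"gripper": 0}
  ]
}}

```text
time_s: 26.53
eef_pos: [450.3, -388.7, 95.6]
eef_rot: [3.138, -0.454, -0.106]
ft_force: [-0.5, 0.8, 0.7]
grip_width: 70.3
gripper_force: 0.0
```

Request:
{"name": "move_arm", "arguments": {
  "series": [
    {"rot": [0,0,0],"delta_pos": [0,0,0],"gripper": 0},
    {"rot": [0,0,0],"delta_pos": [0,0,0],"gripper": 0},
    {"rot": [0,0,0],"delta_pos": [0,0,0],"gripper": 0},
    {"rot": [0,0,0],"delta_pos": [0,0,-0.4],"gripper": 0},
    {"rot": [0,0,0],"delta_pos": [0,0,-0.6],"gripper": 0},
    {"rot": [0,0,0],"delta_pos": [0,0,-0.6],"gripper": 0},
    {"rot": [0,0,0],"delta_pos": [0,0,-0.4],"gripper": 0},
    {"rot": [0,0,0],"delta_pos": [0,0,0],"gripper": 0},
    {"rot": [0,0,0],"delta_pos": [0,0,0],"gripper": 0}
  ]
}}

```text
time_s: 27.28
eef_pos: [432.3, -386.9, 130.8]
eef_rot: [3.138, -0.453, -0.107]
ft_force: [-0.8, -0.1, -2.2]
grip_width: 51.4
gripper_force: 29.9
```

```bash
python3 - <<'E'
from h import *
p,R,s=pose(); R2=Rt(-.042,0); print(p,s["ft_force"],s["grip_width"],s["time_s"])
plan(p,R2)
plan([602.8,-145.2,220],R2,(p+[0,0,90],R2))
E
```

```text
[ 432.29886544 -386.89749547  130.76696061] [-0.839858   -0.11723464 -2.1875712 ] 51.40434106275328 27.2833
rot units [ 0.2  -5.19 -0.74] then shift units [0. 0. 0.] shift in old axes [0. 0. 0.]
rot units [0. 0. 0.] then shift units [  8.01 -12.43   0.04] shift in old axes [  8.01 -12.43   0.04]
```

Request:
{"name": "move_arm", "arguments": {
  "series": [
    {"rot": [0,0,0],"delta_pos": [0.4,0,-0.8],"gripper": 0},
    {"rot": [0,0,0],"delta_pos": [0.4,0,-0.8],"gripper": 0},
    {"rot": [0,0,0],"delta_pos": [0.4,0,-0.8],"gripper": 0},
    {"rot": [0,0,0],"delta_pos": [0.4,0,-0.8],"gripper": 0},
    {"rot": [0,0,0],"delta_pos": [0.4,0,-0.8],"gripper": 0}
  ]
}}

```text
time_s: 27.7
eef_pos: [433.3, -386.0, 219.5]
eef_rot: [3.141, -0.452, -0.107]
ft_force: [0.2, -0.2, -1.5]
grip_width: 51.7
gripper_force: 29.9
```

Request:
{"name": "move_arm", "arguments": {
  "series": [
    {"rot": [0.03,-0.74,-0.106],"delta_pos": [0,0,0],"gripper": 0},
    {"rot": [0.03,-0.74,-0.106],"delta_pos": [0,0,0],"gripper": 0},
    {"rot": [0.03,-0.74,-0.106],"delta_pos": [0,0,0],"gripper": 0},
    {"rot": [0.03,-0.74,-0.106],"delta_pos": [0,0,0],"gripper": 0},
    {"rot": [0.03,-0.74,-0.106],"delta_pos": [0,0,0],"gripper": 0},
    {"rot": [0.03,-0.74,-0.106],"delta_pos": [0,0,0],"gripper": 0},
    {"rot": [0.03,-0.74,-0.106],"delta_pos": [0,0,0],"gripper": 0}
  ]
}}

```text
time_s: 28.28
eef_pos: [433.5, -386.3, 219.0]
eef_rot: [-3.139, 0.003, -0.041]
ft_force: [0.1, -0.0, -1.3]
grip_width: 51.6
gripper_force: 29.9
```

Request:
{"name": "move_arm", "arguments": {
  "series": [
    {"rot": [0,0,0],"delta_pos": [0.6,-1,0],"gripper": 0},
    {"rot": [0,0,0],"delta_pos": [0.6,-1,0],"gripper": 0},
    {"rot": [0,0,0],"delta_pos": [0.6,-1,0],"gripper": 0},
    {"rot": [0,0,0],"delta_pos": [0.6,-1,0],"gripper": 0},
    {"rot": [0,0,0],"delta_pos": [0.6,-1,0],"gripper": 0},
    {"rot": [0,0,0],"delta_pos": [0.6,-1,0],"gripper": 0},
    {"rot": [0,0,0],"delta_pos": [0.6,-1,0],"gripper": 0},
    {"rot": [0,0,0],"delta_pos": [0.7,-1,0],"gripper": 0},
    {"rot": [0,0,0],"delta_pos": [0.7,-1,0],"gripper": 0},
    {"rot": [0,0,0],"delta_pos": [0.7,-1,0],"gripper": 0}
  ]
}}

```text
time_s: 29.12
eef_pos: [567.9, -190.5, 218.9]
eef_rot: [-3.139, 0.001, -0.041]
ft_force: [0.5, -1.4, -1.5]
grip_width: 51.6
gripper_force: 29.9
```

Request:
{"name": "move_arm", "arguments": {
  "series": [
    {"rot": [0,0,0],"delta_pos": [0.7,-1,0],"gripper": 0},
    {"rot": [0,0,0],"delta_pos": [0.7,-0.9,0],"gripper": 0},
    {"rot": [0,0,0],"delta_pos": [0.4,-0.5,0],"gripper": 0},
    {"rot": [0,0,0],"delta_pos": [0,0,0],"gripper": 0},
    {"rot": [0,0,0],"delta_pos": [0,0,0],"gripper": 0}
  ]
}}

```text
time_s: 29.53
eef_pos: [605.2, -145.2, 219.3]
eef_rot: [-3.14, 0.001, -0.04]
ft_force: [-0.6, -0.1, -0.3]
grip_width: 51.6
gripper_force: 29.9
```

```bash
python3 - <<'E'
from h import *
p,R,s=pose(); R2=Rt(-.042,0); print(p,s["eef_rot"],s["ft_force"],s["time_s"])
plan([603.5,-145.2,114],R2)
c=env.camera_info("wrist"); im=env.snapshot("wrist"); cv2.imwrite("pics/h3.png",im)
A=Ro.from_euler("z",-.042).as_matrix()
for C in([604.5,-104.2,60],[601.1,-186.2,60]):
  for y in(-30,0,30): print(y,[proj(c,C+A@np.array([x,y,0])).round() for x in(40,60)])
E
```

```text
[ 605.24931517 -145.15500056  219.28521781] [-3.14004802e+00  1.05976963e-03 -3.95980564e-02] [-0.57462182 -0.09358225 -0.30123996] 29.5333
rot units [-0.02  0.01  0.03] then shift units [-0.09  0.01  5.26] shift in old axes [-0.08  0.01  5.26]
-30 [array([241., 140.]), array([241., 116.])]
0 [array([207., 139.]), array([206., 116.])]
30 [array([173., 139.]), array([171., 116.])]
-30 [array([334., 140.]), array([336., 117.])]
0 [array([300., 140.]), array([301., 116.])]
30 [array([266., 140.]), array([266., 116.])]
```

View pics/h3.png

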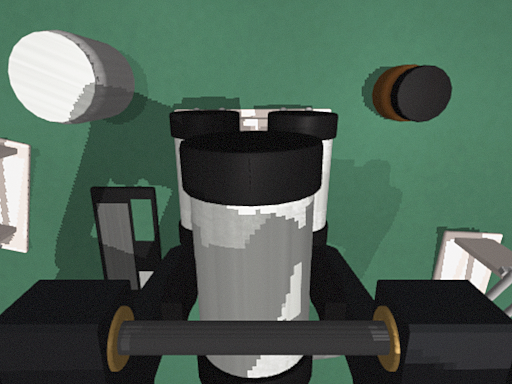

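The empty canister is centred over the gap: lower caps span 171–337, held cap 181–323. I'll lower it gently.

Request:
{"name": "move_arm", "arguments": {
  "series": [
    {"rot": [0,0,0.03],"delta_pos": [-0.08,0,1],"gripper": 0},
    {"rot": [0,0,0],"delta_pos": [0,0,1],"gripper": 0},
    {"rot": [0,0,0],"delta_pos": [0,0,1],"gripper": 0},
    {"rot": [0,0,0],"delta_pos": [0,0,1],"gripper": 0},
    {"rot": [0,0,0],"delta_pos": [0,0,0.8],"gripper": 0},
    {"rot": [0,0,0],"delta_pos": [0,0,0.3],"gripper": 0},
    {"rot": [0,0,0],"delta_pos": [0,0,0.1],"gripper": 0},
    {"rot": [0,0,0],"delta_pos": [0,0,0],"gripper": 0},
    {"rot": [0,0,0],"delta_pos": [0,0,0],"gripper": 0}
  ]
}}

```text
time_s: 30.33
eef_pos: [604.5, -145.9, 117.4]
eef_rot: [-3.141, -0.002, -0.044]
ft_force: [-0.2, -0.0, -1.0]
grip_width: 51.2
gripper_force: 29.9
```

Request:
{"name": "move_arm", "arguments": {
  "series": [
    {"rot": [0,0,0],"delta_pos": [0,0,0.1],"gripper": 0},
    {"rot": [0,0,0],"delta_pos": [0,0,0],"gripper": 0}
  ]
}}

```text
time_s: 30.5
eef_pos: [604.5, -145.4, 115.1]
eef_rot: [-3.141, -0.002, -0.044]
ft_force: [0.3, -0.6, -0.5]
grip_width: 51.7
gripper_force: 29.9
```

Request:
{"name": "move_arm", "arguments": {
  "series": [
    {"rot": [0,0,0],"delta_pos": [0,0,0.1],"gripper": 0},
    {"rot": [0,0,0],"delta_pos": [0,0,0],"gripper": 0}
  ]
}}

```text
time_s: 30.67
eef_pos: [604.1, -145.0, 112.3]
eef_rot: [-3.14, -0.001, -0.043]
ft_force: [0.7, 0.1, -0.5]
grip_width: 51.6
gripper_force: 29.9
```

Request:
{"name": "move_arm", "arguments": {
  "series": [
    {"rot": [0,0,0],"delta_pos": [0,0,0.07],"gripper": 0},
    {"rot": [0,0,0],"delta_pos": [0,0,0],"gripper": 0}
  ]
}}

```text
time_s: 30.83
eef_pos: [603.9, -145.0, 110.6]
eef_rot: [-3.14, -0.0, -0.043]
ft_force: [-0.1, 0.3, -1.4]
grip_width: 51.7
gripper_force: 29.9
```

Request:
{"name": "move_arm", "arguments": {
  "series": [
    {"rot": [0,0,0],"delta_pos": [0,0,0.05],"gripper": 0},
    {"rot": [0,0,0],"delta_pos": [0,0,0],"gripper": 0}
  ]
}}

```text
time_s: 31.0
eef_pos: [604.1, -145.0, 109.9]
eef_rot: [-3.14, -0.001, -0.044]
ft_force: [-1.2, 1.1, 0.6]
grip_width: 51.2
gripper_force: 29.9
```

Request:
{"name": "move_arm", "arguments": {
  "series": [
    {"rot": [0,0,0],"delta_pos": [0,0,0.04],"gripper": 0},
    {"rot": [0,0,0],"delta_pos": [0,0,0],"gripper": 0}
  ]
}}

```text
time_s: 31.17
eef_pos: [604.3, -145.0, 109.5]
eef_rot: [-3.14, -0.001, -0.044]
ft_force: [0.9, 1.6, 3.2]
grip_width: 51.0
gripper_force: 29.9
```

It has made contact at the expected height. I'll release and retreat upward.

Request:
{"name": "move_arm", "arguments": {
  "series": [
    {"rot": [0,0,0],"delta_pos": [0,0,-0.03],"gripper": 0.65},
    {"rot": [0,0,0],"delta_pos": [0,0,0],"gripper": 0.75},
    {"rot": [0,0,0],"delta_pos": [0,0,0],"gripper": 0.85},
    {"rot": [0,0,0],"delta_pos": [0,0,0],"gripper": 0.85},
    {"rot": [0,0,0],"delta_pos": [0,0,0],"gripper": 0.85},
    {"rot": [0,0,0],"delta_pos": [0,0,-0.5],"gripper": 0.85},
    {"rot": [0,0,0],"delta_pos": [0,0,-1],"gripper": 0.85},
    {"rot": [0,0,0],"delta_pos": [0,0,-1],"gripper": 0.85},
    {"rot": [0,0,0],"delta_pos": [0,0,-1],"gripper": 0.85},
    {"rot": [0,0,0],"delta_pos": [-0.5,0,-1],"gripper": 0.85}
  ]
}}

```text
time_s: 32.0
eef_pos: [594.9, -145.0, 201.5]
eef_rot: [-3.141, -0.002, -0.043]
ft_force: [-0.4, -1.0, -0.2]
grip_width: 75.0
gripper_force: 0.0
```

Request:
{"name": "move_arm", "arguments": {
  "series": [
    {"rot": [0,0,0],"delta_pos": [-1,0,-0.5],"gripper": 1},
    {"rot": [0,0,0],"delta_pos": [-1,0,-0.5],"gripper": 1},
    {"rot": [0,0,0],"delta_pos": [-1,0,0],"gripper": 1},
    {"rot": [0,0,0],"delta_pos": [-1,0,0],"gripper": 1},
    {"rot": [0,0,0],"delta_pos": [-1,0,0],"gripper": 1},
    {"rot": [0,0,0],"delta_pos": [-0.5,0,0],"gripper": 1},
    {"rot": [0,0,0],"delta_pos": [0,0,0],"gripper": 1},
    {"rot": [0,0,0],"delta_pos": [0,0,0],"gripper": 1}
  ]
}}

```text
time_s: 32.67
eef_pos: [484.6, -140.3, 220.3]
eef_rot: [-3.141, -0.002, -0.044]
ft_force: [-0.5, 0.2, -0.3]
grip_width: 88.2
gripper_force: 0.0
```

```bash
python3 - <<'E'
from h import *
p,R,s=pose(); print(p,s["time_s"])
w=env.snapshot("wrist"); t=env.snapshot("side")
cv2.imwrite("pics/end.png",np.hstack([cv2.resize(w,(400,300)),cv2.resize(t[110:260,140:340],(400,300),interpolation=cv2.INTER_CUBIC)]))
c=env.camera_info("wrist"); A=Ro.from_euler("z",-.042).as_matrix()
print([(proj(c,[602.8,-145.2,104]+A@np.array([x,0,0]))*400/512).round() for x in(-60,-40,40,60)])
E
```

```text
[ 484.56858388 -140.32224877  220.32014175] 32.6667
[array([198.,  95.]), array([197.,  72.]), array([197., -29.]), array([197., -59.])]
```

View pics/end.png

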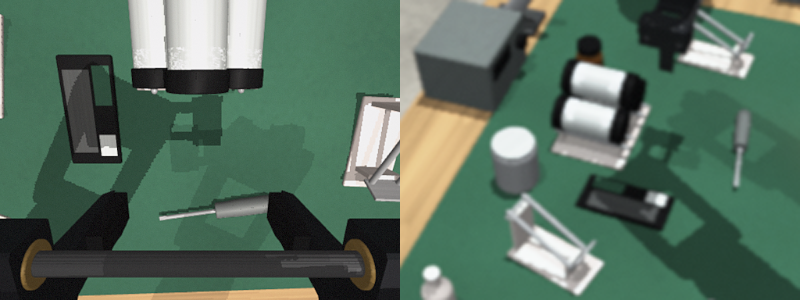

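The pyramid stands: the top canister sits centred in the gap with its near end at (197,95) as predicted, and nothing touches the robot.

```bash
python3 -c "
from rig import env
print(env.sign_off())"
```

```text
the job is handed in; nothing more can be done
None
```

The full canister is in the left groove, the half-full one in the right, and the empty one is saddled on top in the gap; the job was handed in at about 33 s of the 72 s allowed.

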